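# Charge the melting hearth and index it three clicks

## Task

Tip the little steel pot over by its red crank handle so that all five metal pieces fall into the copper crucible, then swing the pot back fully upright. Then grip the black knob on the grey box and turn it clockwise (seen from above), counting clicks, to the third stop, without running on towards the fourth: this carries the crucible round under the electrode. The knob is sprung and flies back if let go, so finish while still gripping it and holding it at the third stop; leave the jar, the beaker and the wrench alone.

Things in the scene. Friction and masses are not known exactly. Their poses are not given: they have to be found in the camera images.
- hearth_rig: Fixed rig on a grey base plate 320 x 230 x 12 mm. Origin on the table under the turntable axis; x points from pot to electrode, y left, z up. Carries a copper turntable (106 mm radius, top 30 mm above the table), the pot between two 163 mm tall posts at y = +/-54 mm, and at x = +134 mm a 200 mm tall post whose arm holds the electrode over the turntable. Turned by up to 15 degrees.
- pot_pivot (a point): Centre of the pot's pivot axis, which runs along the rig's y axis, 155 mm above the table and 118 mm on the -x side of the turntable axis. The pot is a flared steel cup, 65 mm tall, 60 mm wide at the bottom, 84 mm at the rim, wall 3 mm, with the pivot 32 mm above its underside.
- pot (a joint): Tilt of the pot in rad: 0 = upright (start, end stop), grows as it tips towards the rig's +x, over the crucible; end stop at 2.4, where the pieces fall out. It stays where it is left; about 1 N at the handle moves it, and pads slipping round the gripped bar add a few N. Upright means below 0.15.
- pot_handle (a point): Middle of the red crank handle: round bar 10 mm thick along the rig's y, free from y = 72 to 126 mm (this point at 100), crank radius 60 mm. At joint pot = a it lies from the pivot 60*sin(a-1.2) mm in rig x and 60*cos(a-1.2) in z. Pinch it from above, closing along rig x, and lead it round the arc with the tool pointing down throughout; the bar turns between the pads.
- crucible_in (a point): Centre of the inner floor, 35 mm above the table, of the copper crucible: a flared bowl fixed on the turntable 62 mm from its axis, outer radius 34 mm at the bottom, 53 mm at the rim, 36 mm tall, wall 4 mm. At the start it stands on the pot's side, where the tipped pot empties into it; each click of the knob carries it 60 degrees clockwise, the third one under the electrode.
- electrode_tip (a point): Point of the fixed copper electrode, 105 mm above the table, 62 mm on the +x side of the turntable axis.
- index_box: Fixed grey box, 110 x 110 x 50 mm, origin at the centre of its underside. Around the knob on its top are a red start mark (on the -x side of the box) and black marks at the stops 1 to 6, going clockwise seen from above.
- index_knob (a joint): Turn of the black knob in rad, clockwise from above: 0 at the start (end stop); stops (clicks) at 0.35, 0.70, 1.05 (the third), 1.40, 1.75, 2.10 (end). It turns the turntable 3 times as far. A spring of 0.05 to 0.08 N m returns it to 0 when let go; clicks add and subtract 0.04 N m: resistance rises just past each stop, falls just before the next. One grasp does three clicks.
- index_grip: Bar grip of the knob: 46 mm long, 14 mm thick, 38 mm tall, black, white line at its pointer end, on a round skirt of 24 mm radius. Origin on the knob axis 54 mm above the table; its top is 101 mm and the skirt's top 63 mm above the table. At the start its x axis (long side) is the box's x, pointer to -x; it turns with the knob. Fingers close along its y.
- knob_grip (a point): Point on the knob axis at the height to grip it, 88 mm above the table.
- nugget0: Chunky metal piece (brass-coloured), 14 mm across, 12 mm tall, 8 to 17 g, origin at the centre of its underside; at the start it lies in the pot.
- nugget1: Chunky metal piece (silver), 14 mm across, 12 mm tall, 8 to 17 g, origin at the centre of its underside; at the start it lies in the pot.
- nugget2: Chunky metal piece (brass-coloured), 14 mm across, 12 mm tall, 8 to 17 g, origin at the centre of its underside; at the start it lies in the pot.
- nugget3: Chunky metal piece (silver), 14 mm across, 12 mm tall, 8 to 17 g, origin at the centre of its underside; at the start it lies in the pot.
- nugget4: Chunky metal piece (brass-coloured), 14 mm across, 12 mm tall, 8 to 17 g, origin at the centre of its underside; at the start it lies in the pot.
- sample_jar: Bystander: amber glass jar with a white cap, 52 mm across, 75 mm tall, origin under its centre.
- beaker: Bystander: steel beaker, 60 mm across, 60 mm tall, origin under its centre.
- wrench: Bystander: steel wrench 150 mm long, lying flat, origin under its middle.
Not all that is in view belongs to the job. There is more than one size of the index_box; the job needs the smaller.

How it is judged:
By the outcome, as a careful person would: the job done as asked, in the order asked, and still so for the second after the job is handed in, while the arm keeps its last pose, push and grip.
It also fails if it takes over 66 s, if anything falls off the work surface, if the arm or the gripper's body presses on something with over 40 N, if the wrist force passes 120 N, or if a joint passes its speed limit or range.

## Robot

A 7-joint arm with a two-finger parallel gripper is mounted at the origin on the work surface. World frame = base frame: x ahead of the robot, y to its left, z up, the work surface at z = 0. Lengths are in m, angles in rad, forces in N, time in s.
With the tool pointing down it reaches from about 0.425 to 0.8 m from the base axis. Payload 8.3 kg.
Tool frame: the origin (TCP) lies at the very end of the fingers, on their centre line; the grasp point (between the pads) lies 19 mm behind it; z points along the fingers, y is the line along which they close (so a half turn about z gives the same grasp; the last joint's range is limited). The gripper opens to 85 mm and grips with 20 to 120 N. Pads are 22 mm wide; open, the fingers measure 114 mm over their backs; the gripper's body (76 mm by 85 mm) begins 54 mm behind the grasp point. The pads swing forward as they close: fully open they stand 13 mm farther back than shut.
Start: joints at [1.044, 0.383, 0.016, 1.37, -0.006, 1.388, -0.046], TCP at [0.28, -0.559, 0.231] pointing down, gripper open.
Joint ranges: [-2.95, 2.95], [-0.25, 2.06], [-1.52, 1.56], [0.18, 2.33], [-1.44, 4.58], [0.02, 2.06], [-3.01, 3.01]. Speed limits (rad/s): [2.39, 2.39, 3.01, 3.01, 3.14, 3.14, 3.14].

## Interface

Orientations are given as a unit quaternion [x, y, z, w].
In Python, from station import status, optics, arm gives the robot as it stands.
- The arm moves only by the tool move_arm, never from a script. Its argument "series" is a list of rows, each a list of 2 entries, a list of its own where there are three numbers: the shift along the tool's x, y, z in units of 0.025 m (1.0 is 0.025 m), then the turn, a rotation vector about the tool's x, y, z in units of 180 degrees (1.0 is 180 degrees). In form: [[[x, y, z], [rx, ry, rz]], ...]. A call has 1 to 20 rows; each row shifts and turns the commanded pose from where the row before left it, along the tool's axes as they then stand; what a row does not reach is not made up. A row lasts 1/8 s, in which the tool goes at most 62.5 mm and 10.7 degrees, less where a joint would pass 70% of its speed; a pose out of reach is approached as far as the arm can. A call with a number of a shift or a turn outside -1 to 1 is refused whole. A call with a gripper value outside its range is refused whole. "hand" is the opening, from -1 (shut) to 1 (fully open), so that 0 is half open, set as the call begins (left out, the last holds). The fingers move at their own pace and stop on an object; "grip_force" is the grip in N (left out, the last holds). Time passes only in rows, so rows that do not move let the fingers close. It gives the time, the measured TCP pose, the force, the opening and the grip force at its end, in the units of the state.
- status.state(): the state, without advancing time (a new reading comes with each control period).
- optics.snapshot(name): name is "scene" or "side" or "wrist"; returns a dict with "pixels" (420x560x3 uint8, red, green, blue), "range_z" (420x560 float32, m along the optical axis (not along the pixel's ray), 0 where there is no reading), "fx", "fy", "cx", "cy" (pixels), "rvec" (rotation vector, rad) and "tvec" (3), from world to camera coordinates, as OpenCV has them; the wrist camera has in their place "tool_from_camera" (4x4, takes a point from camera to tool coordinates, whose origin is the TCP and whose axes are the flange's). Camera axes: x right, y down, z forward; pixel columns grow to the right and rows downward; lengths in m; the calibration is good to about 2 mm. A picture is of the moment at which its call begins: read the wrist's pose just before it.
- arm.finish_job(): hands the job in; it is judged then, once.
The state is a dict: "time": time; "joints": joint angles; "qd": joint speeds; "tau": joint torques, N m; "eef_pos": TCP position; "tool_rot": TCP orientation; "force": force on the tool from outside, world axes, zero at the start; "torque": the same for the moment, N m; "finger_gap": opening from 0.0 (shut) to 1.0 (fully open); "grip_force": force on a finger pad.
Only numpy, scipy, OpenCV 4.12 (cv2) and the standard library are available. Lean on these libraries where they do the work, as an engineer would, in place of code of your own. Each camera call takes 0.05 s, during which the arm holds its last target. There are 200 camera calls.

## Working session

There is one attempt and no reset: what is moved stays moved. The work goes in short steps, Python scripts to look and compute and a tool call to move; the robot and the scene stay as the last step left them, time stands still between calls to the robot, and variables do not carry over. Pictures are saved under pics/ and viewed, at most 10 in all, crops included, and the job is handed in when it is done.

Besides the shell and the picture viewer there is one more tool, called after "Request:" by a JSON object that holds its "name" and its "arguments". move_arm: Moves the arm, as the interface text tells. Shifts and turns lie within -1 to 1; 1 stands for 0.025 m of shift or 180 degrees of turn. Its arguments: {"type":"object","properties":{"series":{"type":"array"},"hand":{"type":"number"},"grip_force":{"type":"number"}},"required":["series"]}

```bash
mkdir -p pics; ls
cat > h.py <<'E'
import numpy as np, cv2
from station import status, optics, arm
from scipy.spatial.transform import Rotation as R
def snap(n):
    s=status.state(); d=optics.snapshot(n)
    if n=="wrist":
        T=np.eye(4);T[:3,:3]=R.from_quat(s['tool_rot']).as_matrix();T[:3,3]=s['eef_pos'];M=T@d['tool_from_camera']
    else:
        W=np.eye(4);W[:3,:3]=cv2.Rodrigues(np.array(d['rvec'],float))[0];W[:3,3]=np.ravel(d['tvec']);M=np.linalg.inv(W)
    d['M']=M; z=d['range_z']; v,u=np.mgrid[:z.shape[0],:z.shape[1]]
    P=np.stack([(u-d['cx'])/d['fx']*z,(v-d['cy'])/d['fy']*z,z],-1)
    d['P']=P@M[:3,:3].T+M[:3,3]; d['P'][z<=0]=np.nan
    return d
def save(d,f): cv2.imwrite('pics/'+f,d['pixels'][...,::-1])
E
python3 - <<'E'
from h import *
import pickle
print(status.state())
for n in("scene","side"):
    d=snap(n);save(d,n+'0.png');pickle.dump(d,open(n+'0.pkl','wb'));print(n,d['M'][:3,3],d['M'][:3,2])
E
```

```text
pics
{'time': 0.0, 'joints': array([ 1.04408951,  0.38421622,  0.01636542,  1.37114462, -0.00631249,
        1.3881795 , -0.04651941]), 'qd': array([0.00258265, 0.00142881, 0.00171223, 0.00187433, 0.00020912,
       0.00115769, 0.00124184]), 'tau': array([-2.02455396e-06, -6.27602935e+01,  8.44281390e-01, -3.71825123e+01,
        1.66399672e-02,  1.42503888e-02, -3.01094701e-05]), 'eef_pos': array([ 0.27941884, -0.55851296,  0.23029677]), 'tool_rot': array([ 9.73224507e-01,  2.29854644e-01, -2.26531558e-04, -9.22071157e-04]), 'force': array([-0.61598321,  0.42828401, -1.24309529]), 'torque': array([0.07614125, 0.00535212, 0.04730146]), 'grip_force': 0.0, 'finger_gap': 1.0027924098293741}
scene [1.26633008 0.71713908 1.14809857] [-0.46499262 -0.55706062 -0.68808817]
side [0.08813183 0.75097593 1.15252047] [ 0.33422792 -0.60478985 -0.72285609]
```

View pics/scene0.png

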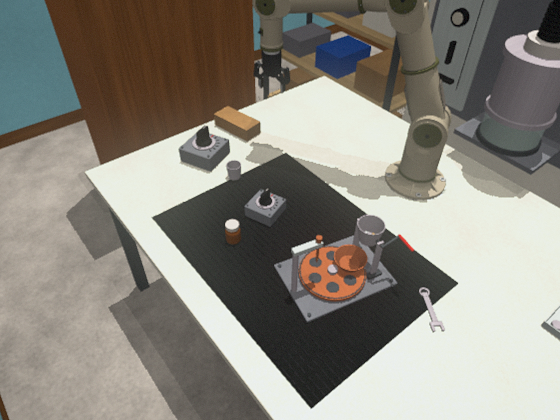

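View pics/side0.png

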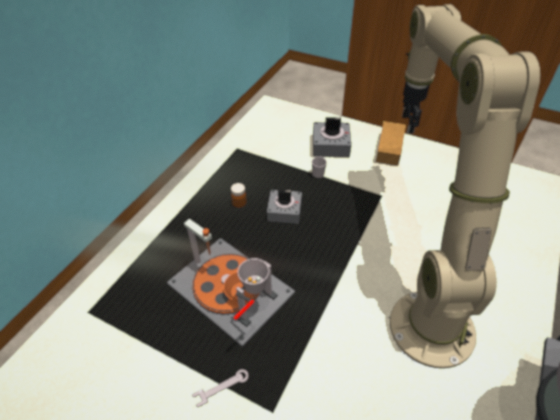

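The scene view shows the rig at about (335,272), the pot at (368,232), the red handle at (405,243) and the smaller box at (265,205). In the side view they are at (230,285), (254,275), (243,310) and (285,205). The bigger box and the wooden block don't belong to the job.

Run:
```python
from h import *
import pickle
def comp(m):
    n,l,s,c=cv2.connectedComponentsWithStats(m.astype(np.uint8)); return [(i,l==i,s[i],c[i]) for i in range(1,n) if s[i][4]>25]
for n in("scene","side"):
    d=pickle.load(open(n+'0.pkl','rb'));P=d['P'];hsv=cv2.cvtColor(d['pixels'],cv2.COLOR_RGB2HSV);H,S,V=[hsv[...,i].astype(int) for i in range(3)]
    red=((H<4)|(H>174))&(S>180)&(V>120)
    print(n,'RED')
    for _,m,s,c in comp(red&(P[...,2]>.02)):
        q=P[m];q=q[~np.isnan(q[:,0])]; mu=np.median(q,0);u,sv,vt=np.linalg.svd(q-q.mean(0),full_matrices=False)
        print(c.round(),s[4],mu.round(4),'z',q[:,2].min().round(3),q[:,2].max().round(3),'dir',vt[0].round(3),'ext',np.ptp((q-q.mean(0))@vt[0]).round(3),'mid',(q.mean(0)+vt[0]*(((q-q.mean(0))@vt[0]).max()+((q-q.mean(0))@vt[0]).min())/2).round(4))
    # turntable
    cop=(H>=4)&(H<16)&(S>140)&(abs(P[...,2]-.03)<.005)
    for _,m,s,c in comp(cop)[:3]:
        q=P[m]
        if s[4]>300:
            cc,r=cv2.minEnclosingCircle(q[:,:2].astype(np.float32));print('disc',np.round(cc,4),round(r,4))
    for z,nm in((.012,'plate'),(.05,'box')):
        for _,m,s,c in comp((abs(P[...,2]-z)<.005)&(S<70)&(P[...,0]>.2)):
            if s[4]>150:
                q=P[m];r=cv2.minAreaRect(q[:,:2].astype(np.float32)); print(nm,c.round(),s[4],np.round(r[0],4),np.round(r[1],4),round(r[2],2))
    for _,m,s,c in comp((abs(P[...,2]-.101)<.006)&(P[...,0]>.2)):
        q=P[m];r=cv2.minAreaRect(q[:,:2].astype(np.float32)); print('z.101',c.round(),s[4],q.mean(0).round(4),np.round(r[0],4),np.round(r[1],4),round(r[2],2))
    # pot rim z .188
    for _,m,s,c in comp((abs(P[...,2]-.187)<.006)&(P[...,0]>.2)):
        q=P[m];r=cv2.minEnclosingCircle(q[:,:2].astype(np.float32)); print('rim',c.round(),s[4],q.mean(0).round(4),np.round(r[0],4),round(r[1],4))
```

```text
scene RED
[406. 243.] 31 [0.4405 0.2806 0.1813] z 0.177 0.185 dir [ 0.218  0.976 -0.028] ext 0.06 mid [0.4405 0.2778 0.1813]
disc [0.5855 0.1415] 0.1008
plate [367. 257.] 161 [0.4426 0.1649] [0.1249 0.0395] 54.52
plate [328. 292.] 1871 [0.5778 0.146 ] [0.2328 0.3215] 76.75
box [265. 205.] 475 [ 0.5776 -0.2155] [0.1122 0.1119] 21.14
z.101 [15.  9.] 74 [ 0.7609 -2.4763  0.1012] [ 0.7554 -2.4744] [0.1853 0.0492] 3.28
z.101 [139.  71.] 270 [ 0.5197 -1.2849  0.1011] [ 0.5135 -1.2855] [0.2035 0.587 ] 69.11
z.101 [203. 138.] 32 [ 0.575  -0.6222  0.1014] [ 0.5712 -0.6228] [0.0603 0.0164] 12.4
z.101 [265. 193.] 43 [ 0.5769 -0.2143  0.0995] [ 0.5753 -0.2163] [0.0499 0.0158] 20.99
rim [135.  54.] 309 [ 0.5236 -1.288   0.187 ] [ 0.4777 -1.3943] 0.3001
rim [371. 224.] 143 [0.4708 0.1691 0.1859] [0.473 0.17 ] 0.046
rim [306. 251.] 70 [0.6899 0.1291 0.1879] [0.6823 0.1222] 0.0467
side RED
[244. 309.] 101 [0.4392 0.2781 0.1806] z 0.025 0.186 dir [-0.235  0.618  0.751] ext 0.217 mid [0.4608 0.2222 0.112 ]
plate [231. 298.] 2886 [0.5771 0.1441] [0.2372 0.3227] 76.61
box [284. 204.] 493 [ 0.5753 -0.214
[... 339 characters left out ...]
-1.2707] [0.0604 0.019 ] 1.75
z.101 [ 14. 134.] 94 [ 1.6719 -0.0301  0.1013] [ 1.6707 -0.0301] [0.0168 0.1456] 1.28
z.101 [332. 127.] 37 [ 0.5676 -0.6227  0.1019] [ 0.5697 -0.6214] [0.0593 0.0119] 22.07
z.101 [284. 192.] 48 [ 0.5749 -0.2146  0.1002] [ 0.5764 -0.2172] [0.0447 0.0199] 21.71
rim [130.  37.] 312 [ 1.6715 -0.7677  0.1872] [ 1.6744 -0.8252] 0.4255
rim [381.  36.] 164 [ 0.5997 -1.2732  0.1868] [ 0.6076 -1.28  ] 0.148
rim [43. 92.] 212 [ 1.6715 -0.2199  0.1869] [ 1.669  -0.2257] 0.1662
rim [  5. 115.] 41 [ 1.6727 -0.0312  0.187 ] [ 1.6709 -0.0295] 0.0263
rim [198. 235.] 51 [0.6735 0.1318 0.1882] [0.6826 0.1281] 0.0466
rim [252. 271.] 169 [0.4747 0.168  0.1863] [0.4738 0.1708] 0.0432
```

Request:
{"name": "move_arm", "arguments": {"series": [[[0.98, -0.58, -0.05], [0, 0, 0]], [[0.98, -0.58, -0.05], [0, 0, 0]], [[0.98, -0.58, -0.05], [0, 0, 0]], [[0.98, -0.58, -0.05], [0, 0, 0]], [[0.98, -0.58, -0.05], [0, 0, 0]], [[0.98, -0.58, -0.05], [0, 0, 0]], [[0.98, -0.58, -0.05], [0, 0, 0]], [[0.98, -0.58, -0.05], [0, 0, 0]], [[0.98, -0.58, -0.05], [0, 0, 0]], [[0.98, -0.58, -0.05], [0, 0, 0]], [[0.98, -0.58, -0.05], [0, 0, 0]], [[0.98, -0.58, -0.05], [0, 0, 0]], [[0.98, -0.58, -0.05], [0, 0, 0]], [[0, 0, 0], [0, 0, -0.047]], [[0, 0, 0], [0, 0, -0.047]], [[0, 0, 0], [0, 0, -0.047]], [[0, 0, 0], [0, 0, -0.047]], [[0, 0, 0], [0, 0, -0.046]], [[0, 0, 0], [0, 0, -0.046]]], "hand": 1}}

```text
time: 2.48
eef_pos: [0.4799, -0.2478, 0.2471]
tool_rot: [0.781, 0.624, -0.0, -0.0]
force: [0.2, 0.0, 0.3]
finger_gap: 0.998
grip_force: 0.0
```

Request:
{"name": "move_arm", "arguments": {"series": [[[1, -0.32, 0], [0, 0, 0]], [[1, -0.32, 0], [0, 0, 0]], [[1, -0.32, 0], [0, 0, 0]], [[1, -0.32, 0], [0, 0, 0]], [[1, -0.32, 0], [0, 0, 0]], [[1, -0.32, 0], [0, 0, 0]], [[1, -0.32, 0], [0, 0, 0]], [[1, -0.32, 0], [0, 0, 0]], [[1, -0.32, 0], [0, 0, 0]], [[1, -0.32, 0], [0, 0, 0]], [[1, -0.32, 0], [0, 0, 0]], [[1, -0.32, 0], [0, 0, 0]], [[1, -0.32, 0], [0, 0, 0]], [[1, -0.32, 0], [0, 0, 0]], [[1, -0.32, 0], [0, 0, 0]], [[1, -0.32, 0], [0, 0, 0]], [[1, -0.32, 0], [0, 0, 0]], [[1, -0.32, 0], [0, 0, 0]], [[1, -0.32, 0], [0, 0, 0]], [[0, 0, 0], [0, 0, 0]]]}}

```text
time: 4.97
eef_pos: [0.438, 0.2512, 0.2473]
tool_rot: [0.782, 0.624, -0.0, -0.001]
force: [-0.3, 0.1, -0.5]
finger_gap: 0.998
grip_force: 0.0
```

Run:
```python
from h import *
s=status.state();print(s['eef_pos'],s['tool_rot'],s['joints'].round(2))
d=snap('wrist');save(d,'w1.png');P=d['P'];hsv=cv2.cvtColor(d['pixels'],cv2.COLOR_RGB2HSV).astype(int)
m=((hsv[...,0]<4)|(hsv[...,0]>174))&(hsv[...,1]>180)&(hsv[...,2]>90)&(P[...,2]>.15)&(P[...,2]<.2)
q=P[m];c=np.median(q,0);w=q-q.mean(0);vt=np.linalg.svd(w,full_matrices=False)[2];t=w@vt[0]
print(m.sum(),np.argwhere(m).mean(0),c,vt[0],t.min(),t.max(),q.mean(0)+vt[0]*(t.max()+t.min())/2,np.percentile(q[:,2],[1,50,99]))
```

```text
[0.43799451 0.2511686  0.24727495] [ 7.81519877e-01  6.23879963e-01 -1.73352591e-04 -6.65764662e-04] [ 0.07  0.18 -0.74  1.64  0.12  1.37 -0.91]
1323 [189.21315193 271.00377929] [0.44120666 0.28068846 0.18177941] [-0.22879424 -0.97343645  0.00864096] -0.031615385871465854 0.03685444804040492 [0.44053027 0.2769153  0.18161626] [0.17824895 0.18177941 0.18372115]
```

Request:
{"name": "move_arm", "arguments": {"series": [[[0.56, -0.07, 0], [0, 0, 0.002]], [[0.56, -0.07, 0], [0, 0, 0]], [[0, 0, 0.9], [0, 0, 0]], [[0, 0, 0.9], [0, 0, 0]], [[0, 0, 0.9], [0, 0, 0]], [[0, 0, 0.87], [0, 0, 0]], [[0, 0, 0], [0, 0, 0]], [[0, 0, 0], [0, 0, 0]]]}}

```text
time: 6.02
eef_pos: [0.4425, 0.2774, 0.1592]
tool_rot: [0.785, 0.62, 0.0, 0.0]
force: [1.0, -0.0, 0.3]
finger_gap: 1.002
grip_force: 0.0
```

Request:
{"name": "move_arm", "arguments": {"series": [[[0, 0, 0], [0, 0, 0]], [[0, 0, 0], [0, 0, 0]], [[0, 0, 0], [0, 0, 0]], [[0, 0, 0], [0, 0, 0]], [[0, 0, 0], [0, 0, 0]], [[0, 0, 0], [0, 0, 0]], [[0, 0, 0], [0, 0, 0]], [[0, 0, 0], [0, 0, 0]]], "hand": -1, "grip_force": 25}}

```text
time: 7.02
eef_pos: [0.4396, 0.278, 0.1584]
tool_rot: [0.784, 0.621, -0.002, -0.001]
force: [-11.5, -0.5, 7.1]
finger_gap: 0.102
grip_force: 25.4
```

Request:
{"name": "move_arm", "arguments": {"series": [[[0, 0.12, -0.26], [0, 0, 0]], [[0, 0.15, -0.245], [0, 0, 0]], [[0, 0.18, -0.225], [0, 0, 0]], [[0, 0.205, -0.2], [0, 0, 0]], [[0, 0.23, -0.175], [0, 0, 0]], [[0, 0.245, -0.15], [0, 0, 0]], [[0, 0.265, -0.117], [0, 0, 0]], [[0, 0.275, -0.085], [0, 0, 0]], [[0, 0.285, -0.052], [0, 0, 0]], [[0, 0.285, -0.017], [0, 0, 0]], [[0, 0, 0], [0, 0, 0]], [[0, 0, 0], [0, 0, 0]]]}}

```text
time: 8.52
eef_pos: [0.4968, 0.265, 0.197]
tool_rot: [0.785, 0.62, 0.001, -0.0]
force: [-0.6, 3.5, 4.0]
finger_gap: 0.105
grip_force: 25.2
```

Request:
{"name": "move_arm", "arguments": {"series": [[[0, 0.285, 0.017], [0, 0, 0]], [[0, 0.285, 0.052], [0, 0, 0]], [[0, 0.275, 0.085], [0, 0, 0]], [[0, 0.265, 0.117], [0, 0, 0]], [[0, 0.245, 0.15], [0, 0, 0]], [[0, 0.23, 0.175], [0, 0, 0]], [[0, 0.205, 0.2], [0, 0, 0]], [[0, 0.18, 0.225], [0, 0, 0]], [[0, 0.15, 0.245], [0, 0, 0]], [[0, 0.12, 0.26], [0, 0, 0]], [[0, -0.02, 0.08], [0, 0, 0]], [[0, 0, 0], [0, 0, 0]], [[0, 0, 0], [0, 0, 0]], [[0, 0, 0], [0, 0, 0]], [[0, 0, 0], [0, 0, 0]], [[0, 0, 0], [0, 0, 0]], [[0, 0, 0], [0, 0, 0]], [[0, 0, 0], [0, 0, 0]]]}}

```text
time: 10.78
eef_pos: [0.5489, 0.2531, 0.1597]
tool_rot: [0.784, 0.621, 0.0, -0.0]
force: [-19.3, -1.4, 30.6]
finger_gap: 0.104
grip_force: 28.2
```

Run:
```python
from h import *
print(status.state()['joints'].round(2))
d=snap('scene');e=snap('side')
a=cv2.resize(d['pixels'][200:320,260:430],None,fx=4,fy=4,interpolation=3)[:,:,::-1]
cv2.imwrite('pics/t1.png',a)
```

```text
[ 0.01  0.46 -0.67  1.51  0.3   1.27 -0.93]
```

View pics/t1.png

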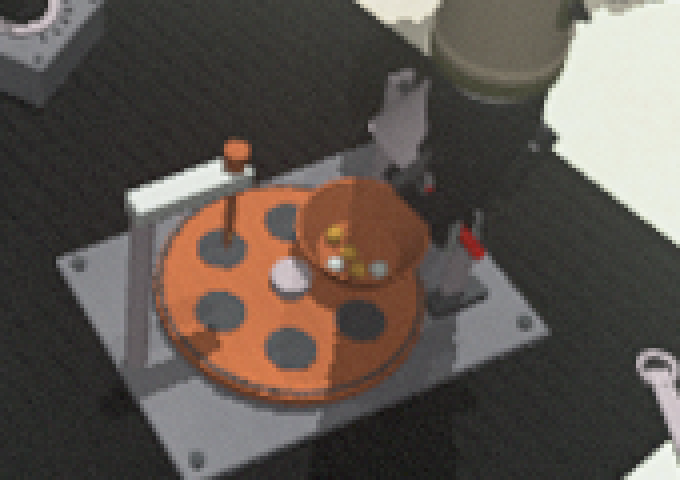

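The picture shows all five pieces in the crucible: three brass at about (335,233), (348,250) and (357,268), and two silver at (336,263) and (378,270). The handle is at the end stop, so I'll swing the pot back.

Request:
{"name": "move_arm", "arguments": {"series": [[[0, 0.02, -0.08], [0, 0, 0]], [[0, -0.12, -0.26], [0, 0, 0]], [[0, -0.15, -0.245], [0, 0, 0]], [[0, -0.18, -0.225], [0, 0, 0]], [[0, -0.205, -0.2], [0, 0, 0]], [[0, -0.23, -0.175], [0, 0, 0]], [[0, -0.245, -0.15], [0, 0, 0]], [[0, -0.265, -0.117], [0, 0, 0]], [[0, -0.275, -0.085], [0, 0, 0]], [[0, -0.285, -0.052], [0, 0, 0]], [[0, -0.285, -0.017], [0, 0, 0]]]}}

```text
time: 12.25
eef_pos: [0.5007, 0.2643, 0.1995]
tool_rot: [0.785, 0.619, 0.004, 0.002]
force: [4.8, 1.1, 13.1]
finger_gap: 0.101
grip_force: 25.9
```

Request:
{"name": "move_arm", "arguments": {"series": [[[0, -0.285, 0.017], [0, 0, 0]], [[0, -0.285, 0.052], [0, 0, 0]], [[0, -0.275, 0.085], [0, 0, 0]], [[0, -0.265, 0.117], [0, 0, 0]], [[0, -0.245, 0.15], [0, 0, 0]], [[0, -0.23, 0.175], [0, 0, 0]], [[0, -0.205, 0.2], [0, 0, 0]], [[0, -0.18, 0.225], [0, 0, 0]], [[0, -0.15, 0.245], [0, 0, 0]], [[0, -0.12, 0.26], [0, 0, 0]], [[0, -0.03, 0.06], [0, 0, 0]], [[0, 0, 0], [0, 0, 0]], [[0, 0, 0], [0, 0, 0]]]}}

```text
time: 13.88
eef_pos: [0.4401, 0.2784, 0.1566]
tool_rot: [0.784, 0.621, -0.001, -0.001]
force: [-7.8, 4.4, 4.4]
finger_gap: 0.101
grip_force: 28.7
```

Request:
{"name": "move_arm", "arguments": {"series": [[[0, 0, 0], [0, 0, 0]], [[0, 0, 0], [0, 0, 0]], [[0, 0, 0], [0, 0, 0]], [[0, 0, 0], [0, 0, 0]], [[0, 0, 0], [0, 0, 0]], [[0, 0, 0], [0, 0, 0]]], "hand": 1}}

```text
time: 14.62
eef_pos: [0.4414, 0.2774, 0.1569]
tool_rot: [0.785, 0.62, 0.0, 0.0]
force: [-0.1, -0.5, 0.1]
finger_gap: 1.002
grip_force: 0.0
```

Request:
{"name": "move_arm", "arguments": {"series": [[[0, 0, -0.9], [0, 0, 0]], [[0, 0, -0.9], [0, 0, 0]], [[0, 0, -0.9], [0, 0, 0]], [[0, 0, -0.9], [0, 0, 0]], [[0, 0, 0], [0, 0, 0]]]}}

```text
time: 15.25
eef_pos: [0.442, 0.2781, 0.2484]
tool_rot: [0.785, 0.62, 0.002, 0.0]
force: [-0.0, 0.2, -1.1]
finger_gap: 1.002
grip_force: 0.0
```

Run:
```python
from h import *
s=status.state();print(s['eef_pos'],s['tool_rot'],s['finger_gap'])
d=snap('wrist');save(d,'w2.png');P=d['P'];hsv=cv2.cvtColor(d['pixels'],cv2.COLOR_RGB2HSV).astype(int)
m=((hsv[...,0]<4)|(hsv[...,0]>174))&(hsv[...,1]>180)&(hsv[...,2]>90)&(P[...,2]>.15)&(P[...,2]<.22)
print(m.sum(),np.median(P[m],0))
```

```text
[0.44202354 0.27811138 0.24843221] [7.84647320e-01 6.19940145e-01 1.64000749e-03 3.32240534e-04] 1.001841766913917
1192 [0.4419028  0.28005281 0.18291365]
```

Request:
{"name": "move_arm", "arguments": {"series": [[[-1, 0.54, 0], [0, 0, 0]], [[-1, 0.54, 0], [0, 0, 0]], [[-1, 0.54, 0], [0, 0, 0]], [[-1, 0.54, 0], [0, 0, 0]], [[-1, 0.54, 0], [0, 0, 0]], [[-1, 0.54, 0], [0, 0, 0]], [[-1, 0.54, 0], [0, 0, 0]], [[-1, 0.54, 0], [0, 0, 0]], [[-1, 0.54, 0], [0, 0, 0]], [[-1, 0.54, 0], [0, 0, 0]], [[-1, 0.54, 0], [0, 0, 0]], [[-1, 0.54, 0], [0, 0, 0]], [[-1, 0.54, 0], [0, 0, 0]], [[-1, 0.54, 0], [0, 0, 0]], [[-1, 0.54, 0], [0, 0, 0]], [[-1, 0.54, 0], [0, 0, 0]], [[-1, 0.54, 0], [0, 0, 0]], [[-0.9, 0.54, 0], [0, 0, 0]]]}}

```text
time: 17.55
eef_pos: [0.5737, -0.2152, 0.2451]
tool_rot: [0.785, 0.62, -0.001, -0.001]
force: [0.4, -0.4, -0.3]
finger_gap: 1.0
grip_force: 0.0
```

Request:
{"name": "move_arm", "arguments": {"series": [[[0, 0, 0], [0, 0, 0.052]], [[0, 0, 0], [0, 0, 0.052]], [[0, 0, 0.4], [0, 0, 0.051]], [[0, 0, 0.4], [0, 0, 0.051]], [[0, 0, 0.4], [0, 0, 0.051]], [[0, 0, 0.4], [0, 0, 0.051]], [[0, 0, 0], [0, 0, 0]], [[0, 0, 0], [0, 0, 0]]]}}

```text
time: 18.55
eef_pos: [0.5741, -0.2141, 0.2065]
tool_rot: [0.983, 0.186, -0.0, -0.0]
force: [0.2, 0.3, -0.6]
finger_gap: 1.004
grip_force: 0.0
```

Run:
```python
from h import *
s=status.state();q=s['tool_rot'];print(s['eef_pos'],2*np.degrees(np.arctan2(q[1],q[0])),s['joints'].round(2))
d=snap('wrist');save(d,'w3.png');P=d['P']
for z,t in((.101,.004),(.05,.004)):
    m=(abs(P[...,2]-z)<t)&(np.hypot(P[...,0]-.5765,P[...,1]+.2145)<(.04 if z>.06 else .085))
    p=P[m];r=cv2.minAreaRect(p[:,:2].astype(np.float32));print(z,m.sum(),np.argwhere(m).mean(0).round(),p.mean(0),np.round(r[0],4),np.round(r[1],4),r[2])
```

```text
[ 0.57405948 -0.21407062  0.20648168] 21.38857507347298 [ 0.5   0.38 -0.27  1.43  0.1   1.34 -0.97]
0.101 877 [211. 283.] [ 0.57742802 -0.21675429  0.10143347] [ 0.5766 -0.2173] [0.0451 0.0134] 21.287242889404297
0.05 8406 [192. 282.] [ 0.58116445 -0.2150603   0.05078894] [ 0.5761 -0.2172] [0.1096 0.1102] 20.427305221557617
```

View pics/w3.png

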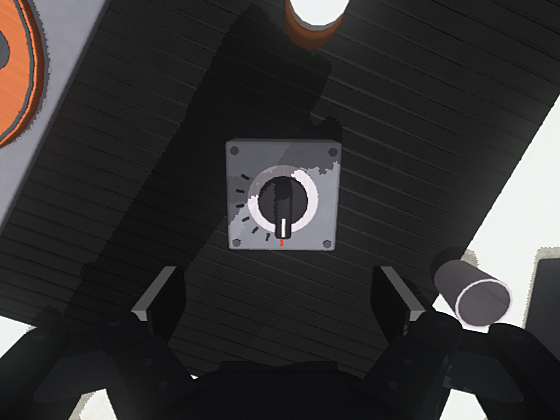

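The knob is at about (283,200) and its pointer is at the red start mark (283,240). The stop marks run clockwise to the left, and the jar and beaker are well clear. Next I'll descend and grip.

Request:
{"name": "move_arm", "arguments": {"series": [[[0.04, 0.15, 0.8], [0, 0, 0.002]], [[0, 0, 0.8], [0, 0, 0]], [[0, 0, 0.8], [0, 0, 0]], [[0, 0, 0.8], [0, 0, 0]], [[0, 0, 0.8], [0, 0, 0]], [[0, 0, 0.8], [0, 0, 0]], [[0, 0, 0.68], [0, 0, 0]], [[0, 0, 0], [0, 0, 0]], [[0, 0, 0], [0, 0, 0]]]}}

```text
time: 19.73
eef_pos: [0.577, -0.2174, 0.0706]
tool_rot: [0.984, 0.181, 0.001, 0.0]
force: [-0.8, -0.2, -0.8]
finger_gap: 1.0
grip_force: 0.0
```

Request:
{"name": "move_arm", "arguments": {"series": [[[0, 0, 0], [0, 0, 0]], [[0, 0, 0], [0, 0, 0]], [[0, 0, 0], [0, 0, 0]], [[0, 0, 0], [0, 0, 0]], [[0, 0, 0], [0, 0, 0]], [[0, 0, 0], [0, 0, 0]], [[0, 0, 0], [0, 0, 0]], [[0, 0, 0], [0, 0, 0]]], "hand": -1, "grip_force": 60}}

```text
time: 20.72
eef_pos: [0.5767, -0.2177, 0.0701]
tool_rot: [0.984, 0.181, 0.0, 0.0]
force: [-0.2, -1.2, 3.7]
finger_gap: 0.153
grip_force: 59.7
```

```bash
cat > st.py <<'E'
from h import *
s=status.state();q=s['tool_rot'];print(s['time'],s['eef_pos'],2*np.degrees(np.arctan2(q[1],q[0])),s['force'],s['torque'],s['finger_gap'])
E
python3 st.py
```

```text
20.725 [ 0.57667496 -0.21768378  0.07012407] 20.798110605172237 [-0.17374624 -1.15701725  3.740255  ] [-0.37750556 -0.00650667 -0.07276303] 0.1532357031213038
```

Request:
{"name": "move_arm", "arguments": {"series": [[[0, 0, 0], [0, 0, 0.025]], [[0, 0, 0], [0, 0, 0.025]], [[0, 0, 0], [0, 0, 0.025]], [[0, 0, 0], [0, 0, 0.025]], [[0, 0, 0], [0, 0, 0.011]], [[0, 0, 0], [0, 0, 0]], [[0, 0, 0], [0, 0, 0]], [[0, 0, 0], [0, 0, 0.025]], [[0, 0, 0], [0, 0, 0.025]], [[0, 0, 0], [0, 0, 0.025]], [[0, 0, 0], [0, 0, 0.025]], [[0, 0, 0], [0, 0, 0.012]], [[0, 0, 0], [0, 0, 0]], [[0, 0, 0], [0, 0, 0]]]}}

```text
time: 22.48
eef_pos: [0.5767, -0.2193, 0.0702]
tool_rot: [0.986, -0.168, 0.001, 0.001]
force: [1.3, -7.6, 1.4]
finger_gap: 0.154
grip_force: 59.6
```

```bash
python3 st.py
```

```text
22.475 [ 0.57669405 -0.21930889  0.07015571] -19.360584239421197 [ 1.26255864 -7.58032966  1.44811481] [-1.40400989 -0.42980073  0.07122544] 0.1539442474522149
```

Request:
{"name": "move_arm", "arguments": {"series": [[[0, 0, 0], [0, 0, 0.025]], [[0, 0, 0], [0, 0, 0.025]], [[0, 0, 0], [0, 0, 0.025]], [[0, 0, 0], [0, 0, 0.02]], [[0, 0, 0], [0, 0, 0.016]], [[0, 0, 0], [0, 0, 0]], [[0, 0, 0], [0, 0, 0]], [[0, 0, 0], [0, 0, 0]], [[0, 0, 0], [0, 0, 0]]]}}

```text
time: 23.6
eef_pos: [0.5763, -0.22, 0.0701]
tool_rot: [0.942, -0.337, 0.001, 0.001]
force: [0.9, -8.3, 1.7]
finger_gap: 0.154
grip_force: 59.7
```

```bash
python3 st.py
python3 - <<'E'
from h import *
o=[]
for n,(r,c) in {'scene':(190,240),'side':(180,160)}.items():
    d=snap(n);o.append(cv2.resize(d['pixels'][r:r+135,c:c+160],(400,338),interpolation=3)[:,:,::-1])
    P=d['P'];hsv=cv2.cvtColor(d['pixels'],cv2.COLOR_RGB2HSV).astype(int)
    m=(hsv[...,0]<20)&(hsv[...,1]>120)&(abs(P[...,2]-.066)<.003)&(np.hypot(P[...,0]-.588,P[...,1]-.143)<.125)
    p=P[m];print(n,m.sum(),p.mean(0))
    if m.sum()>8:
        A=np.c_[2*p[:,:2],np.ones(len(p))];x=np.linalg.lstsq(A,(p[:,:2]**2).sum(1),rcond=None)[0];print(x[:2],np.degrees(np.arctan2(x[1]-.143,x[0]-.588)))
cv2.imwrite('pics/k.png',np.hstack(o))
E
```

```text
23.6 [ 0.57629714 -0.22000723  0.07014819] -39.37788368875438 [ 0.8556445  -8.25724222  1.74898744] [-1.66588981 -0.23032955  0.02326706] 0.1540009003649093
scene 98 [0.64629113 0.12754114 0.0656514 ]
[0.64854695 0.13095171] -11.254326409933727
side 107 [0.6499621  0.12620965 0.06565453]
[0.64760544 0.13080363] -11.564145765529771
```

View pics/k.png

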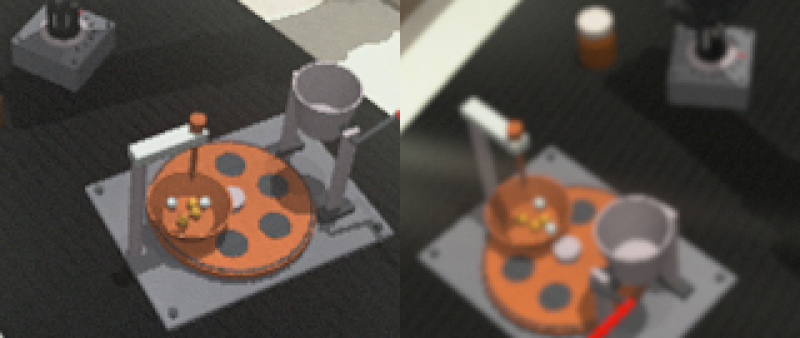

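The pictures show all five pieces in the crucible under the electrode (left panel about (190,205)). The pot is upright and empty, and the knob is still held. The crucible measures about 2° short on the turntable, which is roughly 0.6° at the knob. I'll make a tiny nudge, settle, and hand in.

Request:
{"name": "move_arm", "arguments": {"series": [[[0, 0, 0], [0, 0, 0.002]], [[0, 0, 0], [0, 0, 0]], [[0, 0, 0], [0, 0, 0]], [[0, 0, 0], [0, 0, 0]], [[0, 0, 0], [0, 0, 0]], [[0, 0, 0], [0, 0, 0]]]}}

```text
time: 24.45
eef_pos: [0.5763, -0.22, 0.0701]
tool_rot: [0.94, -0.34, 0.001, 0.001]
force: [1.0, -8.5, 1.9]
finger_gap: 0.152
grip_force: 59.7
```

```bash
python3 st.py; python3 -c "
from station import arm
print(arm.finish_job())"
```

```text
24.45 [ 0.57630982 -0.22002016  0.07014948] -39.738589394903165 [ 1.00396522 -8.5483924   1.93262064] [-1.69019811 -0.24313785  0.07296199] 0.15236444191714285
the job is handed in; nothing more can be done
None
```

I handed the job in at 24.5 s: all five pieces are in the crucible, the pot is back upright, and the knob is still gripped at the third stop with the crucible under the electrode; no verdict came back.

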